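# Click the top plate onto the pastry stand

### The job

Put the small top plate on the pastry stand: pick it up by its hub, slide the hub down over the stand's upright post and press gently until the post's sprung ball clicks into the groove inside the hub, no further, then let go so that the plate hangs level on the click. Do not drop the plate down the post, never press with more than about 20 N, and leave the jar, the cup and the ramekin where they are.

Things in the scene. Friction and masses are not known exactly. Their poses are not given: they have to be found in the camera images.
- top_plate: Loose blue plate, white rim, 154 mm across, 5 mm thick (rim 7.5 mm), flat on the counter, 0.14 to 0.23 kg. From its middle rises an aluminium hub tube: 41 mm outside diameter, top 75 mm above the underside, bore 21.6 mm, open at both ends. Origin: centre of the underside; z up along the hub. Held upright, its yaw does not matter.
- hub_groove (a point): Middle of the ring groove inside the bore, on the hub's axis, 37.5 mm above the plate's underside. The groove is 12 mm long, 4.4 mm deep, the same all round. Clicked, it sits at the ball's height, about 42 mm lower than at first touch, with about 1 mm of play up and down and hardly any force; pushing on meets the groove's upper edge, as stiff as the hub's lower edge.
- hub_top (a point): Centre of the upper end of the top plate's hub, 75 mm above the plate's underside.
- stand: Fixed pastry stand: steel foot, white lower plate 200 mm across with its upper face 20 mm above the counter, five buns on it (up to 52 mm above the counter, centred 64 mm from the axis), upright steel post 20 mm in diameter and 195 mm high, its last 10 mm tapering to 11 mm. Origin: centre of the foot on the counter; z up the post; the sprung ball looks out to +x.
- post_tip (a point): Centre of the top end of the stand's post, 195 mm above the counter.
- ball_slot (a point): Middle of the slot in the post where the ball is clamped, on the post's axis, 43.5 mm below its tip. The ball's centre is within 19.5 mm above or below this, at a different height each time; that height is not measured. A hub wholly above or wholly below the ball is not clicked.
- detent_ball (a joint): How far the sprung brass ball (12 mm diameter, standing 4 mm out of the post) is pressed in, m: 0 out, 0.006 most; spring 7 to 16 N. Lowering the hub: its lower edge meets the ball (peak 7 to 16 N upward on the hand), then it drags over the ball with 6 N or less for some 30 mm, then the ball springs out into the groove: the click, pulling the hub down.
- jam_jar: Bystander: amber jam jar with a red lid, 60 mm across, 85 mm high. Origin: centre of the underside.
- cup: Bystander: white cup, 72 mm across, 70 mm high. Origin: centre of the underside.
- ramekin: Bystander: terracotta-brown ramekin bowl, 80 mm across, 45 mm high. Origin: centre of the underside.
Mind the look-alikes: they are no part of the job. What is shaped like the top_plate but orange or yellow is not meant.

How it is judged:
On the way:
1. the hub is on the post and presses the sprung ball in (value of joint detent_ball above 0.0012 m and horizontal distance between top_plate and stand below 0.006 m and z of top_plate in the frame of stand between 0.09 and 0.18 m), for 0.1 s.
At the end, for the whole second after the job is handed in: The top plate hangs at rest and level (within 0.07 rad) on the post, on its axis within 4 mm, with the sprung ball out (pressed in by less than 0.8 mm) inside the hub's groove, that is with the plate's underside 93 to 135 mm above the counter, wherever the ball is clamped; the gripper has let go (value of joint detent_ball below 0.0008 m and horizontal distance between top_plate and stand below 0.004 m and z of top_plate in the frame of stand between 0.0925 and 0.1355 m and angle between top_plate's own z axis and vertical below 0.07 rad and linear speed of top_plate below 0.02 m/s and contact force between top_plate and the fingers below 0.05 N); the robot touches nothing.
It fails at once if the plate and the stand press on each other with more than 40 N, all their contacts added up (about 20 N by the hand) (contact force between top_plate and stand above 40 N).
It fails at once if the plate drops or is rammed down the post (faster than 0.3 m/s) (horizontal distance between top_plate and stand below 0.008 m and z of top_plate in the frame of stand below 0.19 m and linear speed of top_plate above 0.3 m/s).
It fails at once if the jam jar is shifted by more than 20 mm (distance of jam_jar from where it was at the start of the episode above 0.02 m).
It fails at once if the cup is shifted by more than 20 mm (distance of cup from where it was at the start of the episode above 0.02 m).
It fails at once if the ramekin is shifted by more than 20 mm (distance of ramekin from where it was at the start of the episode above 0.02 m).
It also fails if it takes over 56 s, if anything falls off the work surface, if the arm or the gripper's body presses on something with over 40 N, if the wrist force passes 120 N, or if a joint passes its speed limit or range.

### The arm

A 6-joint arm with a two-finger parallel gripper is mounted at the origin on the work surface. World frame = base frame: x ahead of the robot, y to its left, z up, the work surface at z = 0. Lengths are in m, angles in rad, forces in N, time in s.
With the tool pointing down it reaches from about 0.35 to 0.775 m from the base axis. Payload 5.5 kg.
Tool frame: the origin (TCP) lies midway between the tips of the shut fingers; the grasp point (between the pads) lies 19 mm behind it; z points along the fingers, y is the line along which they close (so a half turn about z gives the same grasp; the last joint's range is limited). The gripper opens to 85 mm and grips with 20 to 120 N. Pads are 22 mm wide; open, the fingers measure 114 mm over their backs; the gripper's body (76 mm by 85 mm) begins 54 mm behind the grasp point. The pads swing forward as they close: fully open they stand 13 mm farther back than shut.
Start: joints at [1.199, 0.313, 0.046, 1.304, 0, 1.431], TCP at [0.132, 0.56, 0.231] pointing down, gripper open.
Joint ranges: [-2.76, 2.76], [-0.86, 1.69], [-1.03, 1.26], [-2.2, 2.34], [-1.47, 1.5], [-3.14, 3.14]. Speed limits (rad/s): [2.57, 2.57, 3.14, 3.14, 3.14, 3.14].

### API

Orientations are given as a unit quaternion [w, x, y, z].
In Python, from workcell import telemetry, imaging, env gives the robot as it stands. The module is installed in compiled form; this text tells all that it offers.
- The arm moves only by the tool step_arm, never from a script. Its argument "moves" is a list of rows, each a list of 3 entries, a list of its own where there are three numbers: the shift along the tool's x, y, z in mm, then the turn, a rotation vector about the tool's x, y, z in rad, then the finger opening in mm, from 0 to 85.4. A call has 1 to 8 rows; each row is the pose to reach, as a shift and turn from the pose commanded when the call began, along the tool's axes at that moment; what a row does not reach only later rows make up. A row lasts 1/12 s, in which the tool goes at most 41.7 mm and 7.16 degrees, less where a joint would pass 70% of its speed; a pose out of reach is approached as far as the arm can. A call with a gripper value outside its range is refused whole. The fingers move at their own pace and stop on an object; "grip_force" is the grip in N (left out, the last holds). Time passes only in rows, so rows that repeat a pose let the fingers close. It gives the time, the measured TCP pose, the force, the opening and the grip force at its end, in the units of the state.
- telemetry.get_state(): the state, without advancing time (a new reading comes with each control period).
- imaging.read_camera(name): name is "scene" or "top" or "wrist"; returns the picture (480x640x3 uint8, red, green, blue); there is no depth.
- imaging.camera_params(name): a dict with "camera_matrix" (3x3 intrinsics, pixels), "pose" (4x4, takes a point from camera to world coordinates). Camera axes: x right, y up, looking along -z (the intrinsics and any distortion apply to the point x, -y, -z); pixel columns grow to the right and rows downward; lengths in m; the calibration is good to about 2 mm. A picture is of the moment at which its call begins: read the wrist's pose just before it. camera_params takes no time and is no camera call; for the wrist camera it gives the pose at the moment of the call.
- env.hand_in(): hands the job in; it is judged then, once.
The state is a dict: "clock": time; "joint_pos": joint angles; "qvel": joint speeds; "tau": joint torques, N m; "tcp_pos": TCP position; "orientation": TCP orientation; "wrist_force": force on the tool from outside, world axes, zero at the start; "ft_torque": the same for the moment, N m; "finger_gap": finger opening in m; "grip_force": force on a finger pad.
Only numpy, scipy, OpenCV 4.12 (cv2) and the standard library are available. Lean on these libraries where they do the work, as an engineer would, in place of code of your own. Each camera call takes 0.05 s, during which the arm holds its last target. There are 200 camera calls.

## Working session

There is one attempt and no reset: what is moved stays moved. The work goes in short steps, Python scripts to look and compute and a tool call to move; the robot and the scene stay as the last step left them, time stands still between calls to the robot, and variables do not carry over. Pictures are saved under pics/ and viewed, at most 10 in all, crops included, and the job is handed in when it is done.

Besides the shell and the picture viewer there is one more tool, called by a JSON object that holds its "op" and its "data". step_arm: Moves the arm, as the interface text tells. Its arguments: {"type":"object","properties":{"moves":{"type":"array"},"grip_force":{"type":"number"}},"required":["moves"]}

```bash
mkdir -p pics; cat > h.py <<'E'
import numpy as np, cv2
from workcell import telemetry, imaging, env
def ray(name,u,v,P=None):
    p=imaging.camera_params(name) if P is None else P
    K=np.array(p["camera_matrix"]);T=np.array(p["pose"])
    d=np.linalg.inv(K)@[u,v,1]; d=T[:3,:3]@[d[0],-d[1],-d[2]]
    return T[:3,3],d
def onz(name,u,v,z,P=None):
    o,d=ray(name,u,v,P); return o+d*(z-o[2])/d[2]
def save(n,im): cv2.imwrite(n,im[:,:,::-1])
E
python3 - <<'E'
from h import *
a=imaging.read_camera("scene");b=imaging.read_camera("top")
save("pics/s.png",a);save("pics/t.png",b)
for n in("scene","top","wrist"):
    p=imaging.camera_params(n);print(n,{k:np.round(v,3).tolist() for k,v in p.items()})
E
```

```text
scene {'camera_matrix': [[546.607, 0.0, 312.308], [0.0, 546.607, 237.088], [0.0, 0.0, 1.0]], 'pose': [[-0.256, -0.834, 0.489, 1.227], [0.967, -0.214, 0.141, 0.168], [-0.013, 0.509, 0.861, 1.237], [0.0, 0.0, 0.0, 1.0]]}
top {'camera_matrix': [[470.919, 0.0, 320.741], [0.0, 470.919, 230.562], [0.0, 0.0, 1.0]], 'pose': [[0.013, 0.998, -0.064, 0.524], [-1.0, 0.014, 0.025, 0.006], [0.025, 0.064, 0.998, 1.11], [0.0, 0.0, 0.0, 1.0]]}
wrist {'camera_matrix': [[376.691, 0.0, 318.36], [0.0, 376.691, 245.114], [0.0, 0.0, 1.0]], 'pose': [[0.229, -0.932, -0.281, 0.06], [0.973, 0.22, 0.066, 0.575], [-0.0, -0.289, 0.957, 0.373], [0.0, 0.0, 0.0, 1.0]]}
```

View pics/s.png

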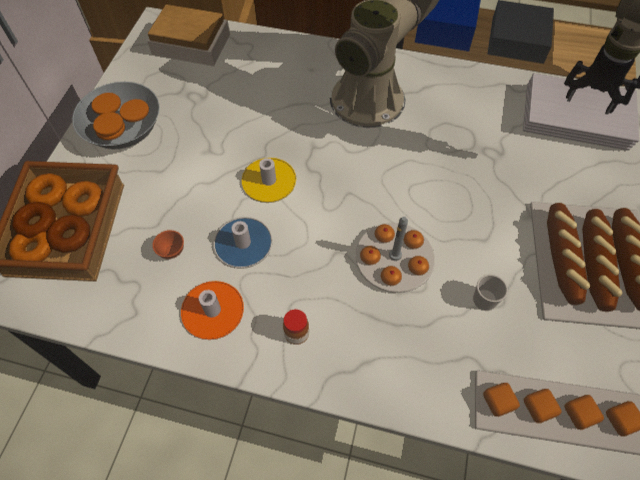

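View pics/t.png

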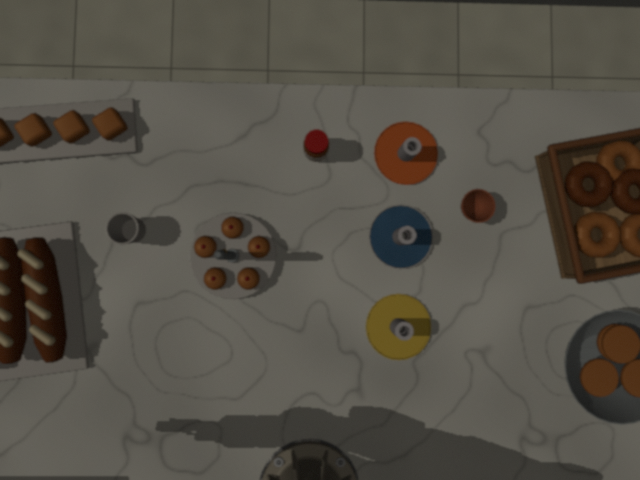

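In the scene view the three plates are yellow (268,180), blue (243,243) and orange (211,310). In the top view they are at (400,327), (402,236) and (407,153). Blue is the one meant, because the task names a blue plate and rules out orange and yellow. The stand's post tip is at scene (403,220) and top (220,255). The jar is at scene (296,325), the cup at (490,292) and the ramekin at (168,244).

```bash
python3 - <<'E'
from h import *
a=cv2.imread("pics/s.png");b=cv2.imread("pics/t.png")
for n,im in(("scene",a),("top",b)):
    h=cv2.cvtColor(im,cv2.COLOR_BGR2HSV)
    m=cv2.inRange(h,(95,110,30),(125,255,255))
    if n=="scene": m[:100]=0
    c=max(cv2.findContours(m,0,1)[0],key=cv2.contourArea)
    if n=="top": e=cv2.fitEllipse(cv2.convexHull(c))
    else: e=cv2.fitEllipse(cv2.convexHull(c))
    print(n,np.round(e[0],1),np.round(e[1],1),onz(n,*e[0],0.006).round(4))
A=cv2.resize(a[190:300,190:450],None,fx=3,fy=3,interpolation=2)
B=cv2.resize(b[200:310,185:445],None,fx=3,fy=3,interpolation=2)
B=cv2.convertScaleAbs(B,alpha=1.8)
cv2.imwrite("pics/c.png",np.vstack([A,B])[:600])
E
```

```text
scene [242.3 247.3] [34.1 53. ] [ 0.6022 -0.2025  0.006 ]
top [400.6 236.4] [57.9 58.9] [ 0.5847 -0.2094  0.006 ]
```

View pics/c.png

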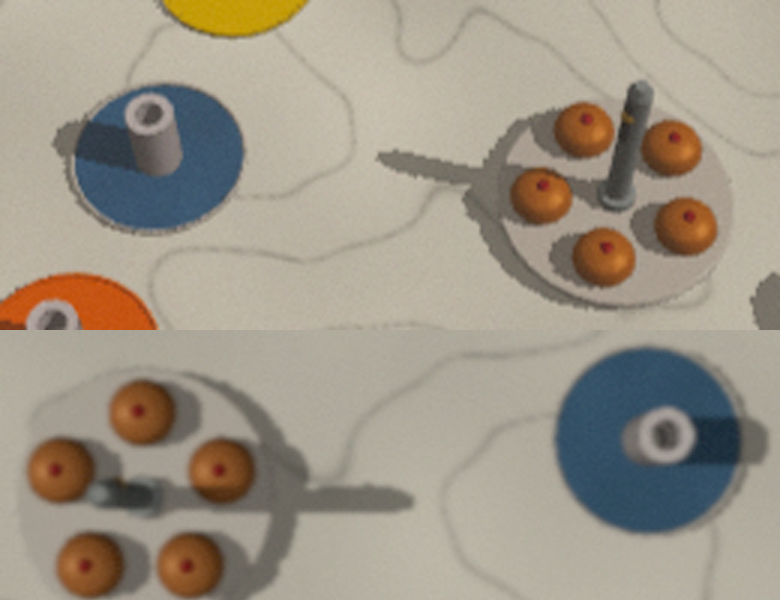

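The crop confirms the blue plate, with its hub top at scene (240,228) and top (407,235). The post tip is at scene (404,219) and top (218,254). The brass ball shows at scene (400,230).

```bash
python3 - <<'E'
from h import *
print("hub",onz("scene",240,228,.075).round(4),onz("top",407,235,.075).round(4))
print("tip",onz("scene",404,218.8,.195).round(4),onz("top",218.6,254.3,.195).round(4))
print("base top",onz("top",234.3,256,.03).round(4),"scene",onz("scene",395.5,256,.03).round(4))
for n,s,t,z in(("jar",(296,320),(317,141),.085),("cup",(491,284),(123,228),.07),("ram",(168,240),(479,205),.045)):
    print(n,onz("scene",*s,z).round(3),onz("top",*t,z).round(3))
s=telemetry.get_state();print(s)
from scipy.spatial.transform import Rotation as R
q=s["orientation"];M=R.from_quat([*q[1:],q[0]]).as_matrix();print(M.round(3))
E
```

```text
hub [ 0.5858 -0.205   0.075 ] [ 0.5842 -0.2102  0.075 ]
tip [0.5369 0.1847 0.195 ] [0.5349 0.1803 0.195 ]
base top [0.5334 0.176  0.03  ] scene [0.5422 0.1859 0.03  ]
jar [ 0.791 -0.001  0.085] [ 0.789 -0.008  0.085]
cup [0.583 0.416 0.07 ] [0.591 0.414 0.07 ]
ram [ 0.649 -0.38   0.045] [ 0.657 -0.382  0.045]
{'clock': 0.1, 'joint_pos': array([ 1.19940754e+00,  3.13935899e-01,  4.51166281e-02,  1.30361546e+00,
       -5.19980243e-06,  1.43117215e+00]), 'qvel': array([ 0.0010071 , -0.00089043,  0.00324436, -0.00336783, -0.00029888,
        0.00051241]), 'tau': array([ 2.42146110e-03, -4.81724167e+01,  2.99244457e+01,  1.27735839e-02,
       -1.63004484e-04, -1.57648350e-05]), 'tcp_pos': array([0.13193424, 0.55919655, 0.23050185]), 'orientation': array([-2.04525902e-04,  1.15623081e-01,  9.93292823e-01, -7.93263973e-04]), 'wrist_force': array([-0.85916037, -0.54894337,  0.15688929]), 'ft_torque': array([ 0.04424319, -0.01351915,  0.0151127 ]), 'grip_force': 0.0, 'finger_gap': 0.08529284376292375}
[[-0.973  0.23  -0.001]
 [ 0.23   0.973 -0.002]
 [ 0.    -0.002 -1.   ]]
```

{"op": "step_arm", "data": {"moves": [[[-617, -643, 0], [0, 0, 0], 85], [[-617, -643, 0], [0, 0, 0], 85], [[-617, -643, 0], [0, 0, 0], 85], [[-617, -643, 0], [0, 0, 0], 85], [[-617, -643, 0], [0, 0, 0], 85], [[-617, -643, 0], [0, 0, 0], 85], [[-617, -643, 0], [0, 0, 0], 85], [[-617, -643, 0], [0, 0, 0], 85]]}}

```text
clock: 0.77
tcp_pos: [0.3017, 0.2707, 0.2311]
orientation: [-0.0, 0.115, 0.993, -0.0]
wrist_force: [1.1, -0.5, 0.2]
finger_gap: 0.0851
grip_force: 0.0
```

{"op": "step_arm", "data": {"moves": [[[-386, -402, 0], [0, 0, 0], 85], [[-386, -402, 0], [0, 0, 0], 85], [[-386, -402, 0], [0, 0, 0], 85], [[-386, -402, 0], [0, 0, 0], 85], [[-386, -402, 0], [0, 0, 0], 85], [[-386, -402, 0], [0, 0, 0], 85], [[-386, -402, 0], [0, 0, 0], 85], [[-386, -402, 0], [0, 0, 0], 85]]}}

```text
clock: 1.43
tcp_pos: [0.4713, -0.0166, 0.2311]
orientation: [-0.0, 0.116, 0.993, 0.0]
wrist_force: [-0.4, 0.8, 0.6]
finger_gap: 0.0851
grip_force: 0.0
```

{"op": "step_arm", "data": {"moves": [[[-155, -162, 0], [0, 0, 0], 85], [[-155, -162, 0], [0, 0, 0], 85], [[-155, -162, 0], [0, 0, 0], 85], [[-155, -162, 0], [0, 0, 0], 85], [[-155, -162, 0], [0, 0, 0], 85], [[-155, -162, 0], [0, 0, 0], 85], [[-155, -162, 0], [0, 0, 0], 85], [[-155, -162, 0], [0, 0, 0], 85]]}}

```text
clock: 2.1
tcp_pos: [0.5842, -0.2084, 0.2299]
orientation: [-0.001, 0.116, 0.993, 0.001]
wrist_force: [0.0, 0.2, 0.1]
finger_gap: 0.0849
grip_force: 0.0
```

```bash
python3 - <<'E'
from h import *
s=telemetry.get_state();print(s["tcp_pos"],s["orientation"],s["wrist_force"])
import pickle;P=imaging.camera_params("wrist");im=imaging.read_camera("wrist");pickle.dump((P,im,s),open("w1.pkl","wb"))
save("pics/w1.png",im)
E
```

```text
[ 0.58421007 -0.2083847   0.22993303] [-1.10726510e-03  1.16442227e-01  9.93196667e-01  6.02745174e-04] [0.00256946 0.16620019 0.07843674]
```

View pics/w1.png

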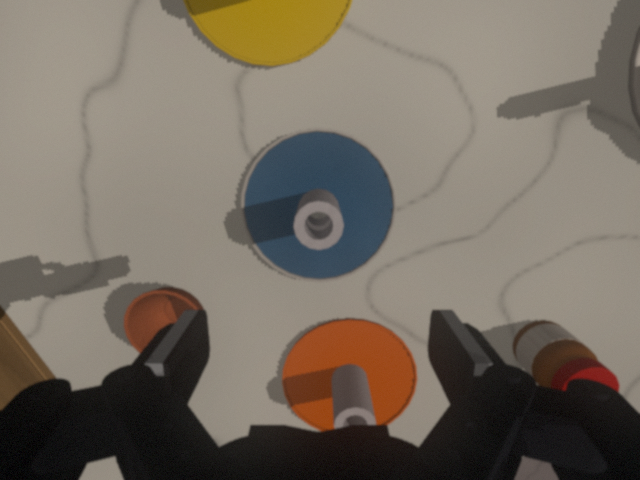

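The wrist view shows the blue plate at (320,204) with its hub top at (319,226). The fingers straddle it at columns 200 and 440.

```bash
python3 - <<'E'
from h import *
import pickle
P,im,s=pickle.load(open("w1.pkl","rb"))
h=cv2.cvtColor(im,cv2.COLOR_RGB2HSV);m=cv2.inRange(h,(95,110,30),(125,255,255));m[:100]=0;m[300:]=0
c=max(cv2.findContours(m,0,1)[0],key=cv2.contourArea);e=cv2.fitEllipse(cv2.convexHull(c));print(e)
print(onz("w",*e[0],.006,P).round(4),onz("w",318.8,225.5,.075,P).round(4),s["tcp_pos"])
g=cv2.GaussianBlur(cv2.cvtColor(im,cv2.COLOR_RGB2GRAY),(5,5),1)
print(cv2.HoughCircles(g[190:260,280:360],cv2.HOUGH_GRADIENT,1,5,param1=80,param2=12,minRadius=20,maxRadius=30))
from scipy.spatial.transform import Rotation as R
q=s["orientation"];print(R.from_quat([*q[1:],q[0]]).as_matrix().round(4))
E
```

```text
((340.74212646484375, 196.85760498046875), (18.890520095825195, 37.23332214355469), 140.12803649902344)
[ 0.5765 -0.1843  0.006 ] [ 0.5832 -0.2082  0.075 ] [ 0.58421007 -0.2083847   0.22993303]
[[[37.5 35.5 24.3]
  [42.5 36.5 29.3]
  [42.5 31.5 29.4]
  [33.5 31.5 20.5]]]
[[-9.729e-01  2.313e-01 -2.100e-03]
 [ 2.313e-01  9.729e-01  1.500e-03]
 [ 2.300e-03  9.000e-04 -1.000e+00]]
```

{"op": "step_arm", "data": {"moves": [[[1, 0, 40], [0, 0, 0], 85], [[1, 0, 80], [0, 0, 0], 85], [[1, 0, 120], [0, 0, 0], 85], [[1, 0, 155], [0, 0, 0], 85], [[1, 0, 180], [0, 0, 0], 85], [[1, 0, 194], [0, 0, 0], 85], [[1, 0, 194], [0, 0, 0], 85], [[1, 0, 194], [0, 0, 0], 85]]}}

```text
clock: 2.82
tcp_pos: [0.5826, -0.2057, 0.0372]
orientation: [-0.001, 0.115, 0.993, 0.0]
wrist_force: [1.3, 0.7, 0.5]
finger_gap: 0.085
grip_force: 0.0
```

{"op": "step_arm", "data": {"moves": [[[0, 0, 0], [0, 0, 0], 60], [[0, 0, 0], [0, 0, 0], 50], [[0, 0, 0], [0, 0, 0], 44], [[0, 0, 0], [0, 0, 0], 35], [[0, 0, 0], [0, 0, 0], 35], [[0, 0, 0], [0, 0, 0], 35], [[0, 0, 0], [0, 0, 0], 35], [[0, 0, 0], [0, 0, 0], 35]], "grip_force": 60}}

```text
clock: 3.48
tcp_pos: [0.5847, -0.2079, 0.0393]
orientation: [0.001, 0.116, 0.993, -0.0]
wrist_force: [-1.3, 1.1, 6.2]
finger_gap: 0.0402
grip_force: 60.1
```

{"op": "step_arm", "data": {"moves": [[[0, 0, -15], [0, 0, 0], 35], [[0, 0, -45], [0, 0, 0], 35], [[0, 0, -80], [0, 0, 0], 35], [[0, 0, -115], [0, 0, 0], 35], [[0, 0, -150], [0, 0, 0], 35], [[0, 0, -185], [0, 0, 0], 35], [[0, 0, -210], [0, 0, 0], 35], [[0, 0, -220], [0, 0, 0], 35]]}}

```text
clock: 4.15
tcp_pos: [0.5849, -0.2083, 0.2625]
orientation: [0.003, 0.116, 0.993, -0.001]
wrist_force: [-0.1, -0.1, -1.4]
finger_gap: 0.0405
grip_force: 61.0
```

{"op": "step_arm", "data": {"moves": [[[0, 0, 0], [0, 0, 0], 35], [[0, 0, 0], [0, 0, 0], 35], [[0, 0, 0], [0, 0, 0], 35]]}}

```text
clock: 4.4
tcp_pos: [0.5827, -0.2071, 0.2548]
orientation: [-0.002, 0.116, 0.993, 0.001]
wrist_force: [-0.3, 0.3, -2.7]
finger_gap: 0.0397
grip_force: 60.9
```

```bash
python3 - <<'E'
from h import *
import pickle
ts=[];fs=[]
for i in range(3):
    s=telemetry.get_state();P=imaging.camera_params("wrist");im=imaging.read_camera("wrist");ts.append(s["tcp_pos"]);fs.append(s["wrist_force"])
print(np.round(ts,4),np.round(fs,2),s["orientation"],s["finger_gap"],s["grip_force"])
a=imaging.read_camera("scene");b=imaging.read_camera("top")
pickle.dump((P,im,a,b,s),open("w2.pkl","wb"))
V=np.vstack([cv2.resize(a[130:290,140:460],(800,400)),cv2.resize(im[:,:],(267,200)).repeat(1,0) if 0 else np.zeros((200,800,3),np.uint8)])
V[400:,:267]=cv2.resize(im,(267,200));V[400:,267:667]=cv2.resize(b[170:290,190:430],(400,200))
save("pics/v2.png",V)
E
```

```text
[[ 0.5827 -0.2071  0.2548]
 [ 0.5825 -0.207   0.2545]
 [ 0.5826 -0.207   0.2546]] [[-0.35  0.3  -2.74]
 [-0.19 -0.19 -2.06]
 [-0.64 -0.11 -2.35]] [-2.09313941e-03  1.15679249e-01  9.93284066e-01  8.32871638e-04] 0.03992679142921123 60.89949321001768
```

View pics/v2.png

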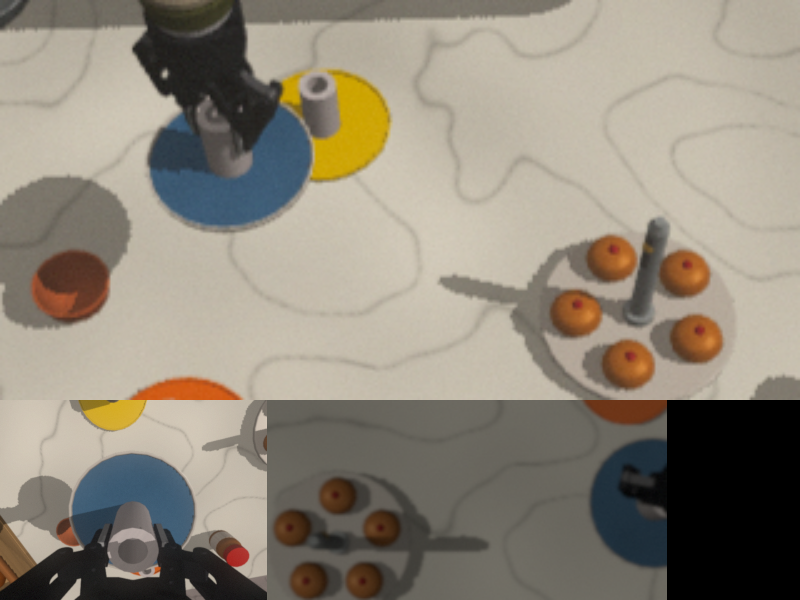

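{"op": "step_arm", "data": {"moves": [[[8, 18, 0], [0, 0, 0], 35], [[22, 50, 0], [0, 0, 0], 35], [[37, 86, 0], [0, 0, 0], 35], [[53, 122, 0], [0, 0, 0], 35], [[69, 158, 0], [0, 0, 0], 35], [[85, 194, 0], [0, 0, 0], 35], [[99, 228, 0], [0, 0, 0], 35], [[109, 250, 0], [0, 0, 0], 35]]}}

```text
clock: 5.32
tcp_pos: [0.5337, 0.0639, 0.257]
orientation: [-0.0, 0.115, 0.993, 0.001]
wrist_force: [0.8, 0.6, -2.1]
finger_gap: 0.0399
grip_force: 61.1
```

{"op": "step_arm", "data": {"moves": [[[0, 0, 0], [0, 0, 0], 35], [[0, 0, 0], [0, 0, 0], 35], [[0, 0, 0], [0, 0, 0], 35], [[0, 0, 0], [0, 0, 0], 35]]}}

```text
clock: 5.65
tcp_pos: [0.5352, 0.0599, 0.257]
orientation: [-0.0, 0.116, 0.993, -0.0]
wrist_force: [0.1, 0.9, -2.2]
finger_gap: 0.0401
grip_force: 61.2
```

```bash
python3 - <<'E'
from h import *
import pickle
s=telemetry.get_state();P=imaging.camera_params("wrist");im=imaging.read_camera("wrist")
print(s["tcp_pos"],s["wrist_force"],s["orientation"])
pickle.dump((P,im,s),open("w3.pkl","wb"));save("pics/w3.png",im)
E
```

```text
[0.53518921 0.05990139 0.25704925] [ 0.05126408  0.87063884 -2.19588202] [-7.92016610e-05  1.16215575e-01  9.93224002e-01 -1.28021498e-04]
```

View pics/w3.png

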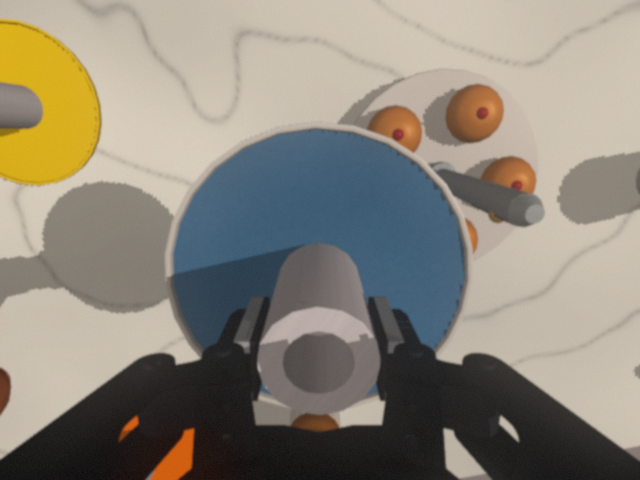

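The post tip shows at about (533,208). The held hub top is at about (319,361), and the plate outline is centred near (317,270).

```bash
python3 - <<'E'
from h import *
import pickle
from scipy.spatial.transform import Rotation as R
P,im,s=pickle.load(open("w3.pkl","rb"))
q=s["orientation"];M=R.from_quat([*q[1:],q[0]]).as_matrix()
tip=onz("w",533,208.5,.195,P);tcp=s["tcp_pos"]
hub=onz("w",319,361.5,tcp[2]+.037,P)
m=cv2.inRange(cv2.cvtColor(im,cv2.COLOR_RGB2HSV),(95,90,20),(125,255,255))
pts=np.array([(x,y) for y,x in np.argwhere(m) ])
c=max(cv2.findContours(m,0,1)[0],key=cv2.contourArea)[:,0]
# upper-arc blue edge to world plane (top face, z=tcp-.038+.006), circle fit
w=np.array([onz("w",*p,tcp[2]-.038+.006,P)[:2] for p in c if p[1]<330 and (abs(p[0]-318)>75 or p[1]<200)])
A=np.c_[2*w,np.ones(len(w))];x=np.linalg.lstsq(A,(w**2).sum(1),rcond=None)[0]
r=np.sqrt(x[2]+x[0]**2+x[1]**2);print("plate",x[:2].round(4),r.round(4), np.abs(np.hypot(*(w-x[:2]).T)-r).mean())
print("tip",tip.round(4),"hub",hub.round(4),"tcp",tcp.round(4))
for c0 in (hub[:2],x[:2]): print("move tool",(M.T@np.r_[tip[:2]-c0,0]*1000).round(1))
# ball height from first scene view and from w3 direction: axis point nearest the ray
for n,u,v,PP in(("scene",399.7,229.7,None),("w",497,214,P)):
    o,d=ray(n,u,v,PP);a=np.array([tip[0],tip[1],0]);k=np.linalg.lstsq(np.c_[d,[0,0,-1]],a-o,rcond=None)[0];print("ball z",k[1])
E
```

```text
plate [0.5276 0.0609] 0.0672 0.0030472230638740683
tip [0.5301 0.1821 0.195 ] hub [0.5324 0.0598 0.294 ] tcp [0.5352 0.0599 0.257 ]
move tool [ 30.5 118.4  -0. ]
move tool [ 25.5 118.5  -0. ]
ball z 0.13546660610807204
ball z 0.1637724581903697
```

```bash
python3 - <<'E'
from h import *
import pickle
P,im,s=pickle.load(open("w3.pkl","rb"))
t=cv2.resize(im[180:240,480:560],(560,420),interpolation=cv2.INTER_CUBIC)
h=cv2.resize(im[290:430,240:400],(240,210))
V=np.zeros((420,800,3),np.uint8);V[:,:560]=t;V[:210,560:]=h
save("pics/c3.png",cv2.convertScaleAbs(V,alpha=1.4))
E
```

```text
(no output)
```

View pics/c3.png

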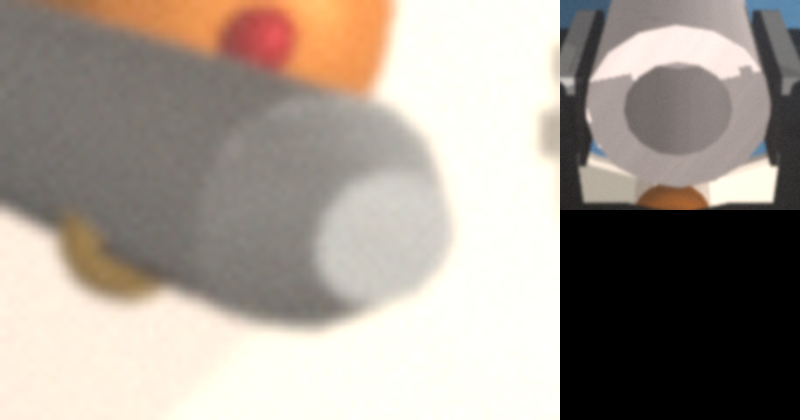

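The crop puts the tip's flat end at (535,214), the ball at (497,216) and the hub top at (318.7,362).

```bash
python3 - <<'E'
from h import *
import pickle
from scipy.spatial.transform import Rotation as R
P,im,s=pickle.load(open("w3.pkl","rb"))
q=s["orientation"];M=R.from_quat([*q[1:],q[0]]).as_matrix();tcp=s["tcp_pos"]
tip=onz("w",534.9,213.9,.195,P)
for v in(360,362,363.3):
  hub=onz("w",318.7,v,tcp[2]+.037,P);print("tip",tip.round(4),"hub",hub.round(4),"move",(M.T@np.r_[tip[:2]-hub[:2],0]*1000).round(1))
print("move from tcp",(M.T@np.r_[tip[:2]-tcp[:2],0]*1000).round(1))
for n,u,v,PP in(("scene",399.7,229.7,None),("w",498,213,P)):
    o,d=ray(n,u,v,PP);a=np.array([tip[0]+.008,tip[1],0]);k=np.linalg.lstsq(np.c_[d,[0,0,-1]],a-o,rcond=None)[0];print("ball z",k[1])
E
```

```text
tip [0.5334 0.1829 0.195 ] hub [0.5319 0.0599 0.294 ] move [ 26.9 120.1  -0. ]
tip [0.5334 0.1829 0.195 ] hub [0.5326 0.0597 0.294 ] move [ 27.7 120.1  -0. ]
tip [0.5334 0.1829 0.195 ] hub [0.5331 0.0596 0.294 ] move [ 28.1 120.1  -0. ]
move from tcp [ 30.1 119.3  -0. ]
ball z 0.15331870292783067
ball z 0.1501195949085486
```

{"op": "step_arm", "data": {"moves": [[[4, 18, 0], [0, 0, 0], 35], [[12, 50, 0], [0, 0, 0], 35], [[20, 84, 0], [0, 0, 0], 35], [[26, 108, 0], [0, 0, 0], 35], [[28.5, 120, 0], [0, 0, 0], 35], [[28.5, 120, 0], [0, 0, 0], 35], [[28.5, 120, 0], [0, 0, 0], 35], [[28.5, 120, 0], [0, 0, 0], 35]]}}

```text
clock: 6.37
tcp_pos: [0.535, 0.1828, 0.2571]
orientation: [-0.0, 0.116, 0.993, -0.0]
wrist_force: [0.3, -0.0, -2.0]
finger_gap: 0.0401
grip_force: 61.3
```

{"op": "step_arm", "data": {"moves": [[[0, 0, 4], [0, 0, 0], 35], [[0, 0, 8], [0, 0, 0], 35], [[0, 0, 12], [0, 0, 0], 35], [[0, 0, 15], [0, 0, 0], 35], [[0, 0, 18], [0, 0, 0], 35], [[0, 0, 21], [0, 0, 0], 35]]}}

```text
clock: 6.87
tcp_pos: [0.5347, 0.1839, 0.2359]
orientation: [-0.0, 0.116, 0.993, 0.0]
wrist_force: [0.3, -0.2, -1.9]
finger_gap: 0.0401
grip_force: 61.3
```

```bash
python3 - <<'E'
from h import *
import pickle
s=telemetry.get_state();P=imaging.camera_params("wrist");im=imaging.read_camera("wrist");a=imaging.read_camera("scene")
print(s["tcp_pos"],s["wrist_force"],s["ft_torque"])
V=np.zeros((600,800,3),np.uint8)
V[:300]=cv2.resize(a[170:290,300:460],(400,300)).repeat(1,1) if 0 else 0
V[:450,:600]=cv2.resize(a[150:300,320:520],(600,450))
V[400:,600:]=cv2.resize(im[300:440,250:390],(200,200))
V[:200,600:]=cv2.resize(im,(200,200))
save("pics/v4.png",V)
E
```

```text
[0.53471627 0.1839394  0.23588207] [ 0.28834038 -0.16760621 -1.93060287] [ 0.00155357  0.02167011 -0.01966001]
```

View pics/v4.png

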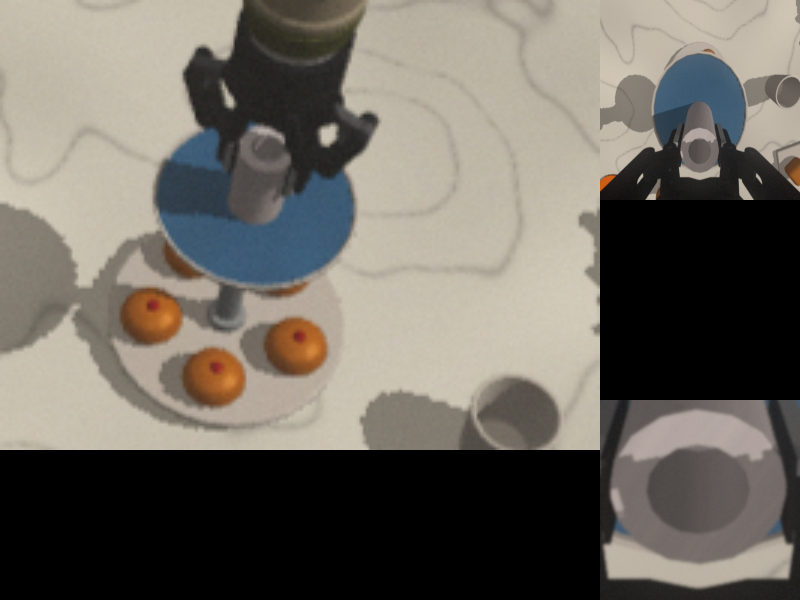

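The plate is held over the post, in line with it in the scene crop (post at (230,300)), and the force reading is free. I'll lower it slowly.

{"op": "step_arm", "data": {"moves": [[[0, 0, 1.5], [0, 0, 0], 35], [[0, 0, 3], [0, 0, 0], 35], [[0, 0, 4.5], [0, 0, 0], 35], [[0, 0, 6], [0, 0, 0], 35]]}}

```text
clock: 7.3
tcp_pos: [0.5349, 0.1842, 0.2303]
orientation: [0.0, 0.116, 0.993, 0.0]
wrist_force: [-0.2, 0.2, -1.8]
finger_gap: 0.0402
grip_force: 61.3
```

{"op": "step_arm", "data": {"moves": [[[0, 0, 1.5], [0, 0, 0], 35], [[0, 0, 3], [0, 0, 0], 35], [[0, 0, 4], [0, 0, 0], 35]]}}

```text
clock: 7.55
tcp_pos: [0.5347, 0.1842, 0.2261]
orientation: [-0.0, 0.116, 0.993, 0.0]
wrist_force: [0.0, 0.4, -2.0]
finger_gap: 0.0403
grip_force: 61.3
```

{"op": "step_arm", "data": {"moves": [[[0, 0, 1], [0, 0, 0], 35], [[0, 0, 2], [0, 0, 0], 35], [[0, 0, 3], [0, 0, 0], 35]]}}

```text
clock: 7.8
tcp_pos: [0.5348, 0.184, 0.2233]
orientation: [0.0, 0.116, 0.993, -0.0]
wrist_force: [0.0, -0.9, -1.5]
finger_gap: 0.0401
grip_force: 61.4
```

{"op": "step_arm", "data": {"moves": [[[0, 0, 1], [0, 0, 0], 35], [[0, 0, 2], [0, 0, 0], 35], [[0, 0, 3], [0, 0, 0], 35]]}}

```text
clock: 8.05
tcp_pos: [0.5348, 0.1839, 0.2203]
orientation: [0.0, 0.116, 0.993, -0.0]
wrist_force: [-0.1, -1.4, -2.3]
finger_gap: 0.0402
grip_force: 61.4
```

{"op": "step_arm", "data": {"moves": [[[0, -0.5, 0], [0, 0, 0], 35], [[0, -0.5, 1.5], [0, 0, 0], 35], [[0, -0.5, 3], [0, 0, 0], 35], [[0, -0.5, 4], [0, 0, 0], 35]]}}

```text
clock: 8.38
tcp_pos: [0.5346, 0.1838, 0.2161]
orientation: [-0.0, 0.116, 0.993, 0.0]
wrist_force: [0.3, 0.6, -1.7]
finger_gap: 0.0401
grip_force: 61.4
```

{"op": "step_arm", "data": {"moves": [[[0, 0, 1.5], [0, 0, 0], 35], [[0, 0, 3], [0, 0, 0], 35], [[0, 0, 4], [0, 0, 0], 35]]}}

```text
clock: 8.63
tcp_pos: [0.5346, 0.1838, 0.212]
orientation: [-0.0, 0.116, 0.993, 0.0]
wrist_force: [1.1, -0.1, -2.1]
finger_gap: 0.0401
grip_force: 61.4
```

{"op": "step_arm", "data": {"moves": [[[0, 0, 1.2], [0, 0, 0], 35], [[0, 0, 2.4], [0, 0, 0], 35], [[0, 0, 3.6], [0, 0, 0], 35]]}}

```text
clock: 8.88
tcp_pos: [0.5347, 0.1837, 0.2086]
orientation: [0.0, 0.116, 0.993, 0.0]
wrist_force: [-0.5, -0.5, -1.5]
finger_gap: 0.04
grip_force: 61.4
```

{"op": "step_arm", "data": {"moves": [[[0, 0, 1.2], [0, 0, 0], 35], [[0, 0, 2.4], [0, 0, 0], 35], [[0, 0, 3.6], [0, 0, 0], 35]]}}

```text
clock: 9.13
tcp_pos: [0.5347, 0.1837, 0.205]
orientation: [0.0, 0.116, 0.993, 0.0]
wrist_force: [0.3, -0.5, -2.4]
finger_gap: 0.0401
grip_force: 61.4
```

{"op": "step_arm", "data": {"moves": [[[0, 0, 1.2], [0, 0, 0], 35], [[0, 0, 2.4], [0, 0, 0], 35], [[0, 0, 3.6], [0, 0, 0], 35]]}}

```text
clock: 9.38
tcp_pos: [0.5353, 0.1833, 0.2019]
orientation: [0.001, 0.116, 0.993, -0.0]
wrist_force: [0.2, -2.6, 3.0]
finger_gap: 0.0399
grip_force: 61.7
```

Ball contact begins at TCP z of about 0.202, so I'm switching to fine steps.

{"op": "step_arm", "data": {"moves": [[[0, 0, 0.4], [0, 0, 0], 35], [[0, 0, 0.8], [0, 0, 0], 35]]}}

```text
clock: 9.55
tcp_pos: [0.5353, 0.1832, 0.2015]
orientation: [0.001, 0.116, 0.993, -0.0]
wrist_force: [-0.1, -3.3, 4.8]
finger_gap: 0.0401
grip_force: 61.9
```

{"op": "step_arm", "data": {"moves": [[[0, 0, 0.4], [0, 0, 0], 35], [[0, 0, 0.8], [0, 0, 0], 35]]}}

```text
clock: 9.72
tcp_pos: [0.5353, 0.1832, 0.2011]
orientation: [0.001, 0.116, 0.993, -0.0]
wrist_force: [-0.6, -3.7, 8.5]
finger_gap: 0.04
grip_force: 62.2
```

{"op": "step_arm", "data": {"moves": [[[0, 0, 0.4], [0, 0, 0], 35], [[0, 0, 0.8], [0, 0, 0], 35]]}}

```text
clock: 9.88
tcp_pos: [0.5354, 0.1831, 0.2008]
orientation: [0.001, 0.116, 0.993, -0.0]
wrist_force: [-0.6, -4.6, 9.5]
finger_gap: 0.0399
grip_force: 62.3
```

{"op": "step_arm", "data": {"moves": [[[0, 0, 0.4], [0, 0, 0], 35], [[0, 0, 0.8], [0, 0, 0], 35]]}}

```text
clock: 10.05
tcp_pos: [0.5353, 0.1831, 0.1998]
orientation: [0.001, 0.116, 0.993, -0.0]
wrist_force: [-0.4, -3.8, 7.0]
finger_gap: 0.04
grip_force: 62.2
```

{"op": "step_arm", "data": {"moves": [[[0, 0, 0.5], [0, 0, 0], 35], [[0, 0, 1.0], [0, 0, 0], 35]]}}

```text
clock: 10.22
tcp_pos: [0.5353, 0.1829, 0.1984]
orientation: [0.001, 0.116, 0.993, -0.001]
wrist_force: [0.0, -4.5, 2.8]
finger_gap: 0.0404
grip_force: 62.0
```

{"op": "step_arm", "data": {"moves": [[[0, 0, 0.5], [0, 0, 0], 35], [[0, 0, 1.0], [0, 0, 0], 35]]}}

```text
clock: 10.38
tcp_pos: [0.5352, 0.1828, 0.1966]
orientation: [0.001, 0.116, 0.993, -0.001]
wrist_force: [1.2, -5.6, 1.8]
finger_gap: 0.0405
grip_force: 61.8
```

{"op": "step_arm", "data": {"moves": [[[0, 0, 1.5], [0, 0, 0], 35], [[0, 0, 3], [0, 0, 0], 35], [[0, 0, 4.5], [0, 0, 0], 35], [[0, 0, 6], [0, 0, 0], 35]]}}

```text
clock: 10.72
tcp_pos: [0.5352, 0.1828, 0.1904]
orientation: [0.001, 0.116, 0.993, -0.001]
wrist_force: [1.0, -5.1, 2.7]
finger_gap: 0.0403
grip_force: 61.8
```

{"op": "step_arm", "data": {"moves": [[[0, 0, 1.5], [0, 0, 0], 35], [[0, 0, 3], [0, 0, 0], 35], [[0, 0, 4.5], [0, 0, 0], 35], [[0, 0, 6], [0, 0, 0], 35]]}}

```text
clock: 11.05
tcp_pos: [0.5353, 0.1828, 0.1844]
orientation: [0.001, 0.116, 0.993, -0.001]
wrist_force: [1.5, -4.5, 2.0]
finger_gap: 0.0405
grip_force: 61.8
```

{"op": "step_arm", "data": {"moves": [[[0, 0, 1.5], [0, 0, 0], 35], [[0, 0, 3], [0, 0, 0], 35], [[0, 0, 4.5], [0, 0, 0], 35], [[0, 0, 6], [0, 0, 0], 35]]}}

```text
clock: 11.38
tcp_pos: [0.5353, 0.1828, 0.1784]
orientation: [0.001, 0.116, 0.993, -0.001]
wrist_force: [1.2, -5.5, 1.7]
finger_gap: 0.0403
grip_force: 61.7
```

{"op": "step_arm", "data": {"moves": [[[0, 0, 1.5], [0, 0, 0], 35], [[0, 0, 3], [0, 0, 0], 35], [[0, 0, 4.5], [0, 0, 0], 35], [[0, 0, 6], [0, 0, 0], 35]]}}

```text
clock: 11.72
tcp_pos: [0.5353, 0.1828, 0.1724]
orientation: [0.001, 0.116, 0.993, -0.001]
wrist_force: [1.6, -5.9, 2.6]
finger_gap: 0.0404
grip_force: 61.8
```

{"op": "step_arm", "data": {"moves": [[[0, 0, 1], [0, 0, 0], 35], [[0, 0, 2], [0, 0, 0], 35]]}}

```text
clock: 11.88
tcp_pos: [0.5353, 0.1828, 0.1703]
orientation: [0.001, 0.116, 0.993, -0.001]
wrist_force: [1.1, -6.3, 2.3]
finger_gap: 0.0404
grip_force: 61.7
```

{"op": "step_arm", "data": {"moves": [[[0, 0, 1], [0, 0, 0], 35], [[0, 0, 2], [0, 0, 0], 35]]}}

```text
clock: 12.05
tcp_pos: [0.5353, 0.1828, 0.1683]
orientation: [0.001, 0.116, 0.993, -0.001]
wrist_force: [2.0, -5.9, 1.4]
finger_gap: 0.0401
grip_force: 61.6
```

{"op": "step_arm", "data": {"moves": [[[0, 0, 0.7], [0, 0, 0], 35], [[0, 0, 1.4], [0, 0, 0], 35]]}}

```text
clock: 12.22
tcp_pos: [0.5353, 0.1828, 0.1665]
orientation: [0.001, 0.116, 0.993, -0.001]
wrist_force: [2.8, -5.6, -1.6]
finger_gap: 0.0403
grip_force: 61.4
```

{"op": "step_arm", "data": {"moves": [[[0, 0, 0.7], [0, 0, 0], 35], [[0, 0, 1.4], [0, 0, 0], 35]]}}

```text
clock: 12.38
tcp_pos: [0.5353, 0.1828, 0.1647]
orientation: [0.0, 0.116, 0.993, -0.001]
wrist_force: [4.5, -5.2, -4.8]
finger_gap: 0.0402
grip_force: 61.2
```

{"op": "step_arm", "data": {"moves": [[[0, 0, 0.6], [0, 0, 0], 35], [[0, 0, 1.2], [0, 0, 0], 35]]}}

```text
clock: 12.55
tcp_pos: [0.5346, 0.1834, 0.163]
orientation: [-0.001, 0.116, 0.993, -0.0]
wrist_force: [3.1, -3.0, -5.7]
finger_gap: 0.0402
grip_force: 61.2
```

{"op": "step_arm", "data": {"moves": [[[0, 0, 0.5], [0, 0, 0], 35], [[0, 0, 1.0], [0, 0, 0], 35]]}}

```text
clock: 12.72
tcp_pos: [0.5342, 0.1837, 0.1624]
orientation: [-0.001, 0.116, 0.993, 0.0]
wrist_force: [1.9, -2.4, -4.5]
finger_gap: 0.0402
grip_force: 61.2
```

{"op": "step_arm", "data": {"moves": [[[0, 0, 0.4], [0, 0, 0], 35], [[0, 0, 0.8], [0, 0, 0], 35]]}}

```text
clock: 12.88
tcp_pos: [0.5342, 0.1838, 0.1622]
orientation: [-0.0, 0.116, 0.993, 0.0]
wrist_force: [1.1, -2.4, -2.6]
finger_gap: 0.0399
grip_force: 61.3
```

{"op": "step_arm", "data": {"moves": [[[0, 0, 0.4], [0, 0, 0], 35], [[0, 0, 0.4], [0, 0, 0], 35]]}}

```text
clock: 13.05
tcp_pos: [0.5343, 0.1838, 0.1621]
orientation: [-0.0, 0.116, 0.993, 0.0]
wrist_force: [-0.1, -1.3, -3.2]
finger_gap: 0.04
grip_force: 61.3
```

The ball has clicked: the force went from a pull-down back to about the plate's weight, and z stays at 0.162. Releasing now.

{"op": "step_arm", "data": {"moves": [[[0, 0, 0.4], [0, 0, 0], 42], [[0, 0, 0.4], [0, 0, 0], 46], [[0, 0, 0.4], [0, 0, 0], 54], [[0, 0, 0.4], [0, 0, 0], 64], [[0, 0, 0.4], [0, 0, 0], 75], [[0, 0, 0.4], [0, 0, 0], 85], [[0, 0, 0.4], [0, 0, 0], 85], [[0, 0, 0.4], [0, 0, 0], 85]], "grip_force": 20}}

```text
clock: 13.72
tcp_pos: [0.5347, 0.1837, 0.1618]
orientation: [0.0, 0.116, 0.993, 0.0]
wrist_force: [-0.8, 0.3, 0.4]
finger_gap: 0.0852
grip_force: 0.0
```

```bash
python3 - <<'E'
from h import *
s=telemetry.get_state();print(s["tcp_pos"],s["wrist_force"],s["finger_gap"],s["grip_force"])
E
```

```text
[0.53469543 0.1837404  0.16178347] [-0.75646202  0.26942901  0.4361199 ] 0.08522011870596158 0.0
```

Now straight up and clear.

{"op": "step_arm", "data": {"moves": [[[0, 0, -10], [0, 0, 0], 85], [[0, 0, -30], [0, 0, 0], 85], [[0, 0, -60], [0, 0, 0], 85], [[0, 0, -95], [0, 0, 0], 85], [[20, 0, -130], [0, 0, 0], 85], [[45, 0, -150], [0, 0, 0], 85], [[65, 0, -160], [0, 0, 0], 85], [[65, 0, -160], [0, 0, 0], 85]]}}

```text
clock: 14.38
tcp_pos: [0.4695, 0.1995, 0.3266]
orientation: [0.002, 0.115, 0.993, 0.001]
wrist_force: [-0.3, 0.7, 0.2]
finger_gap: 0.085
grip_force: 0.0
```

```bash
python3 - <<'E'
from h import *
a=imaging.read_camera("scene");im=imaging.read_camera("wrist")
V=np.zeros((600,800,3),np.uint8);V[:,:480]=cv2.resize(a[140:300,320:448],(480,600));V[:240,480:]=cv2.resize(im,(320,240))
b=imaging.read_camera("top");V[300:,480:]=cv2.resize(b[190:310,160:288],(320,300))
save("pics/v5.png",V)
E
```

```text
(no output)
```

View pics/v5.png

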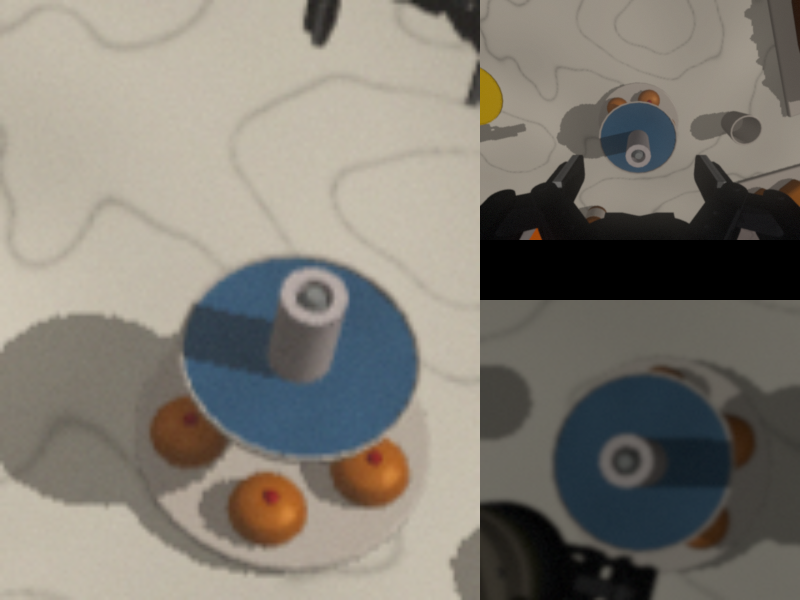

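The plate hangs level. Its hub top is at scene (404,219), the pixel where the post tip was, so its height fits the click.

```bash
python3 -c "
from workcell import env;print(env.hand_in())"
```

```text
the job is handed in; nothing more can be done
None
```

The blue top plate hangs on the stand's post at the click, looking level in the cameras, with the gripper clear; the hand felt about 12 N at most going over the ball, nothing else was touched, and the job was handed in at about 14.5 s (no verdict was shown).

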